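Lay out the cleaned probe parts in their saddles

TASK

Move the four turned probe parts from the wooden wash rack to the yellow saddles on the rail, each into the saddle made for its diameter: the thickest part into the widest saddle and so on down to the thinnest part in the narrowest. Lay each one level in both Vs of its saddle, centred lengthwise and either way round, set down gently rather than dropped in, and never let a part fall to the bench. Leave the multimeter where it lies.

Things in the scene. Friction and masses are not known exactly. Their poses are not given: they have to be found in the camera images.
- nose: The thickest turned part: bare steel bull nose of a borehole probe, barrel 46 mm in diameter, with a blunt rounded tip that reaches 20 mm beyond the barrel at the +x end (116 mm long in all), about 0.4 kg. Loose, lies level across the wash rack. Origin: on its axis, at the middle of the straight barrel (48 mm to either side); x runs along the axis.
- sleeve: The second thickest part: plain steel sleeve 37 mm in diameter, 96 mm long, dark bore at both flat ends, about 0.3 kg. Loose, lies level across the wash rack. Origin: on its axis, at the middle of the straight barrel (48 mm to either side); x runs along the axis.
- bulkhead: The third part: brass bulkhead connector, barrel 28 mm in diameter with two black sealing rings near its +x end and a narrower 16 mm neck that reaches 14 mm beyond the barrel there (with a thin contact pin of 6 mm more), about 0.26 kg. Loose, lies level across the wash rack. Origin: on its axis, at the middle of the straight barrel (48 mm to either side); x runs along the axis.
- rod: The thinnest part: steel tie rod, barrel 20 mm in diameter, with a 14 mm threaded stud 14 mm long at each end (124 mm long in all), about 0.18 kg. Loose, lies level across the wash rack. Origin: on its axis, at the middle of the straight barrel (48 mm to either side); x runs along the axis.
- saddle_a: The narrowest of four yellow saddles in a row, about 84 mm apart, on an aluminium rail; fixed. Made for the 20 mm part. Two 90 degree V heads, 14 mm thick, 32 mm either side of its middle along x, open 36 mm wide at the top; 50 mm free between them, down to the 6 mm foot. Origin: centre of the underside, 15 mm above the bench. A seated part's axis runs along x, 55 mm above the origin.
- saddle_b: The second narrowest of four yellow saddles in a row, about 84 mm apart, on an aluminium rail; fixed. Made for the 28 mm part. Two 90 degree V heads, 14 mm thick, 32 mm either side of its middle along x, open 44 mm wide at the top; 50 mm free between them, down to the 6 mm foot. Origin: centre of the underside, 15 mm above the bench. A seated part's axis runs along x, 55 mm above the origin.
- saddle_c: The second widest of four yellow saddles in a row, about 84 mm apart, on an aluminium rail; fixed. Made for the 37 mm part. Two 90 degree V heads, 14 mm thick, 32 mm either side of its middle along x, open 53 mm wide at the top; 50 mm free between them, down to the 6 mm foot. Origin: centre of the underside, 15 mm above the bench. A seated part's axis runs along x, 55 mm above the origin.
- saddle_d: The widest of four yellow saddles in a row, about 84 mm apart, on an aluminium rail; fixed. Made for the 46 mm part. Two 90 degree V heads, 14 mm thick, 32 mm either side of its middle along x, open 62 mm wide at the top; 50 mm free between them, down to the 6 mm foot. Origin: centre of the underside, 15 mm above the bench. A seated part's axis runs along x, 55 mm above the origin.
- wash_rack: Wooden rack, fixed: two notched boards 14 mm thick, 77 mm high, 32 mm either side of its middle along x (50 mm free between them for fingers), on a base 104 x 360 x 8 mm. Four equal 90 degree V notches 84 mm apart along y, 62 mm wide at the top, bottoms 46 mm above the bench. Origin: centre of the underside; parts lie along its x.
- meter: Yellow and black hand multimeter, 185 x 92 x 41 mm, loose, lying flat at the side of the bench, about 0.4 kg. Origin: centre of its underside, x axis along its length. A bystander: leave it in its place.
Not all that is in view belongs to the job. What is shaped like the nose but red is not meant. Of the things shaped like the bulkhead, the brass one is meant.

How it is judged:
By the outcome, as a careful person would: the job done as asked, in the order asked, and still so for the second after the job is handed in, with the robot touching nothing.
It also fails if it takes over 115 s, if anything falls off the work surface, if the arm or the gripper's body presses on something with over 40 N, if the wrist force passes 120 N, or if a joint passes its speed limit or range.

ROBOT

A 6-joint arm with a two-finger parallel gripper is mounted at the origin on the work surface. World frame = base frame: x ahead of the robot, y to its left, z up, the work surface at z = 0. Lengths are in m, angles in rad, forces in N, time in s.
With the tool pointing down it reaches from about 0.375 to 0.9 m from the base axis. Payload 3.1 kg.
Tool frame: the origin (TCP) lies at the very end of the fingers, on their centre line; the grasp point (between the pads) lies 19 mm behind it; z points along the fingers, y is the line along which they close (so a half turn about z gives the same grasp; the last joint's range is limited). The gripper opens to 85 mm and grips with 20 to 120 N. Pads are 22 mm wide; open, the fingers measure 114 mm over their backs; the gripper's body (76 mm by 85 mm) begins 54 mm behind the grasp point. The pads swing forward as they close: fully open they stand 13 mm farther back than shut.
Start: joints at [-1.476, 0.527, 1.433, -0, 1.181, -0.178], TCP at [0.169, -0.602, 0.231] pointing down, gripper open.
Joint ranges: [-3.08, 3.08], [-0.75, 2.2], [0.22, 2.44], [-1.43, 4.57], [0, 2.65], [-2.85, 2.85]. Speed limits (rad/s): [2.79, 2.79, 3.14, 3.14, 3.14, 3.14].

INTERFACE

Orientations are given as a unit quaternion [x, y, z, w].
In Python, from station import manip gives the robot as it stands.
- The arm moves only by the shell command python3 -m handwheel 'ROWS' [FORCE]. ROWS is JSON, a list of rows, each a list of 7 numbers: the shift along the world's x, y, z in mm, then the turn, a rotation vector about the world's x, y, z in degrees, then the opening, from 0 (shut) to 1 (fully open). A call has exactly 10 rows; each row shifts and turns the commanded pose from where the row before left it; what a row does not reach is not made up. A row lasts 1/8 s, in which the tool goes at most 62.5 mm and 10.7 degrees, less where a joint would pass 70% of its speed; a pose out of reach is approached as far as the arm can. A call is refused whole if a number of a shift passes 62.5 or a number of a turn 10.7, either way. A call with a gripper value outside its range is refused whole. The fingers move at their own pace and stop on an object; FORCE is the grip in N (left out, the last holds). Time passes only in rows, so rows that do not move let the fingers close, or fill a call up. It gives the time, the measured TCP pose, the force, the opening and the grip force at its end, in the units of the state.
- manip.sense(): the state, without advancing time (a new reading comes with each control period).
- manip.snapshot(name): name is "scene" or "top" or "wrist"; returns the picture (400x640x3 uint8, red, green, blue); there is no depth.
- manip.get_calibration(name): a dict with "K" (3x3 intrinsics, pixels), "rvec" (rotation vector, rad) and "tvec" (3), from world to camera coordinates, as OpenCV has them. Camera axes: x right, y down, z forward; pixel columns grow to the right and rows downward; lengths in m; the calibration is good to about 2 mm. The wrist camera is an equidistant fisheye: a pixel r from the principal point sees the ray r / f radians off the axis. A picture is of the moment at which its call begins: read the wrist's pose just before it. get_calibration takes no time and is no camera call; for the wrist camera it gives the pose at the moment of the call.
- manip.sign_off(): hands the job in; it is judged then, once.
The state is a dict: "t": time; "q": joint angles; "qd": joint speeds; "tau": joint torques, N m; "tcp_pos": TCP position; "tool_rot": TCP orientation; "force": force on the tool from outside, world axes, zero at the start; "ft_torque": the same for the moment, N m; "finger_gap": opening from 0.0 (shut) to 1.0 (fully open); "gripper_force": force on a finger pad.
Only numpy, scipy, OpenCV 4.12 (cv2) and the standard library are available. Lean on these libraries where they do the work, as an engineer would, in place of code of your own. Each camera call takes 0.05 s, during which the arm holds its last target. There are 200 camera calls.

## Working session

There is one attempt and no reset: what is moved stays moved. The work goes in short steps, Python scripts to look and compute and a shell command to move; the robot and the scene stay as the last step left them, time stands still between calls to the robot, and variables do not carry over. Pictures are saved under pics/ and viewed, at most 14 in all, crops included, and the job is handed in when it is done.

```bash
mkdir -p pics; ls
python3 - <<'E'
from station import manip
import cv2,numpy as np
s=manip.sense();print(s['t'],s['tcp_pos'],s['tool_rot'],s['finger_gap'])
for n in("scene","top","wrist"):
    c=manip.get_calibration(n);print(n,c)
    im=manip.snapshot(n);cv2.imwrite(f'pics/{n}0.png',im[:,:,::-1])
E
```

```text
pics
0.0 [ 0.16894293 -0.60098875  0.2303193 ] [ 9.90647820e-01  1.36439260e-01  5.02911294e-05 -1.10577901e-03] 1.0020218663365843
scene {'K': array([[425.49037656,   0.        , 324.87838283],
       [  0.        , 425.49037656, 193.6547239 ],
       [  0.        ,   0.        ,   1.        ]]), 'rvec': array([ 2.20042068,  0.90286094, -0.40507667]), 'tvec': array([-0.26243569, -0.24185702,  1.28565156])}
top {'K': array([[406.34566612,   0.        , 325.19120727],
       [  0.        , 406.34566612, 204.36948419],
       [  0.        ,   0.        ,   1.        ]]), 'rvec': array([ 2.15228832, -2.16471765,  0.11666725]), 'tvec': array([-0.11121569,  0.49987286,  0.90733391])}
wrist {'K': array([[309.70691629,   0.        , 323.30705883],
       [  0.        , 309.70691629, 201.65472133],
       [  0.        ,   0.        ,   1.        ]]), 'rvec': array([-2.30694894,  1.74786665,  0.26247502]), 'tvec': array([-0.62444089, -0.0381542 ,  0.37855405])}
```

View pics/top0.png

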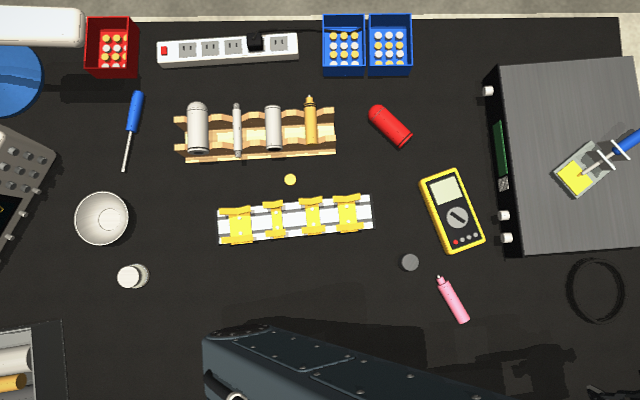

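View pics/scene0.png

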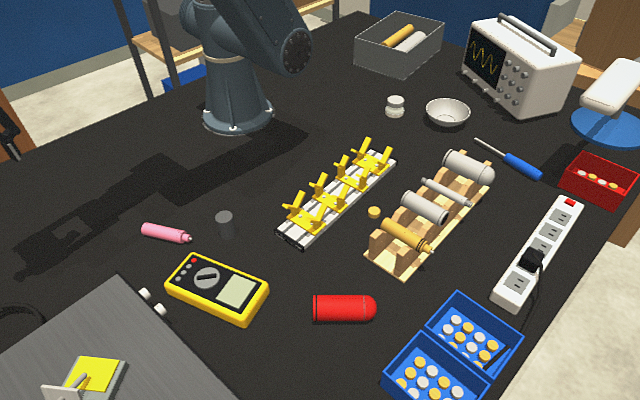

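Top view: in the rack, left to right, nose (197,127), rod (237,130), sleeve (273,128), brass bulkhead (311,120). Saddles are at (240,225), (275,219), (313,216) and (347,213). Next I'll zoom in and rectify to measure.

```bash
cat > h.py <<'E'
import numpy as np,cv2
from station import manip
def ray(n,px,z,c=None):
    """pixel(s) -> world points on plane z (z scalar)"""
    c=c or manip.get_calibration(n);K=c['K'];R=cv2.Rodrigues(c['rvec'])[0];t=c['tvec'];o=-R.T@t
    u=(np.atleast_2d(px)-K[:2,2])/K[0,0]
    if n=='wrist':
        r=np.linalg.norm(u,axis=1,keepdims=True)+1e-9
        d=np.hstack([u/r*np.sin(r),np.cos(r)])
    else: d=np.hstack([u,np.ones((len(u),1))])
    d=d@R; return o+d*((z-o[2])/d[:,2])[:,None]
def proj(n,P,c=None):
    c=c or manip.get_calibration(n);R=cv2.Rodrigues(c['rvec'])[0];p=np.atleast_2d(P)@R.T+c['tvec']
    if n=='wrist':
        rr=np.linalg.norm(p[:,:2],axis=1,keepdims=True)+1e-9
        u=p[:,:2]/rr*np.arctan2(rr,p[:,2:])
    else: u=p[:,:2]/p[:,2:]
    return u*c['K'][0,0]+c['K'][:2,2]
E
python3 - <<'E'
from h import *
im=cv2.imread('pics/top0.png')
cv2.imwrite('pics/crop1.png',cv2.resize(im[85:255,165:385],None,fx=3.5,fy=3.5,interpolation=cv2.INTER_CUBIC))
hsv=cv2.cvtColor(im,cv2.COLOR_BGR2HSV)
m=cv2.inRange(hsv,(22,150,120),(35,255,255));m[:185]=0;m[:,:210]=0;m[:,380:]=0
n,l,s,c=cv2.connectedComponentsWithStats(m)
for i in range(1,n):
    if s[i,4]>20:print(s[i],c[i],ray('top',c[i],.085)[0])
E
```

```text
[332 193  29   9 174] [346.58045977 197.62643678] [ 0.50708336 -0.16090051  0.085     ]
[298 196  27  39 549] [311.82513661 214.89617486] [ 0.46999131 -0.08554297  0.085     ]
[262 200  21   8 139] [272.10071942 203.60431655] [4.95049257e-01 4.61145066e-04 8.50000000e-02]
[336 202  27  31 500] [347.732 218.232] [ 0.4623175  -0.16287031  0.085     ]
[219 205  34  40 827] [238.09673519 225.00604595] [0.44909179 0.07331613 0.085     ]
[265 209  20  29 292] [276.12671233 225.39383562] [ 0.44778016 -0.00867072  0.085     ]
```

View pics/crop1.png

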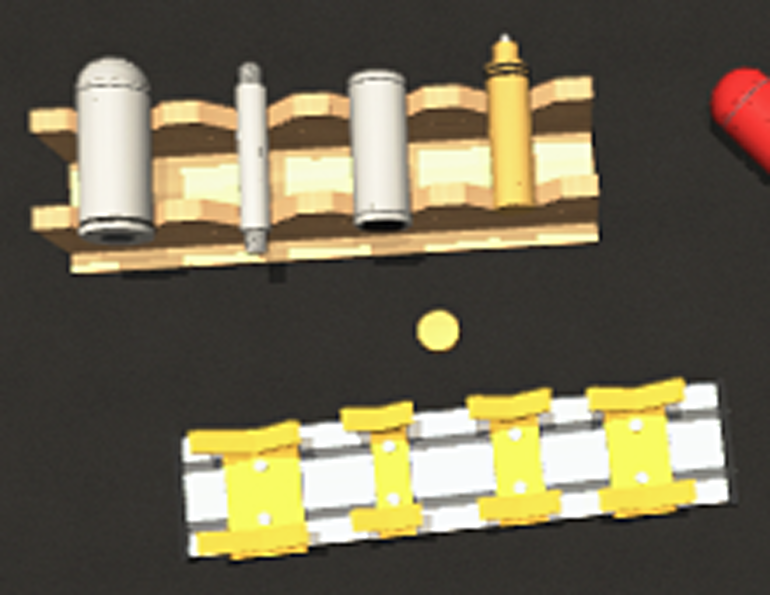

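Zoom: rail order left to right is d, a, b, c. Rack order left to right is nose, rod, sleeve, bulkhead. Next come coarse coordinates.

Run:
```python
from h import *
f=lambda L:np.array(L)/3.5+[165-.36,85-.36]
np.set_printoptions(precision=4,suppress=True)
rail=ray('top',f([[184,437],[718,383],[728,500],[190,555]]),.015);print(rail,rail.mean(0))
for a,b in((0,1),(3,2),(3,0),(2,1)):
    d=rail[b]-rail[a];print(np.degrees(np.arctan2(d[1],d[0])),np.linalg.norm(d))
# rack base front edge, z=.008
p=ray('top',f([[72,271],[598,241]]),.008);d=p[1]-p[0];print('rack',p,np.degrees(np.arctan2(d[1],d[0])),np.linalg.norm(d))
# parts : ends (near,far) at axis height
for n,z,L in(('nose',.0785,[[115,232],[114,87]]),('rod',.0601,[[255,230],[250,80]]),('sleeve',.0722,[[383,220],[377,80]]),('bulk',.0658,[[514,205],[507,66]])):
    p=ray('top',f(L),z);d=p[1]-p[0];print(n,p.mean(0),np.degrees(np.arctan2(d[1],d[0])),np.linalg.norm(d))
s=manip.sense();R=cv2.Rodrigues(manip.get_calibration('wrist')['rvec'])[0]
from scipy.spatial.transform import Rotation as Ro
print(Ro.from_quat(s['tool_rot']).as_matrix(), 'cam pos rel tcp',-R.T@manip.get_calibration('wrist')['tvec']-s['tcp_pos'],'\n',R)
```

```text
[[ 0.4903  0.1385  0.015 ]
 [ 0.5244 -0.2185  0.015 ]
 [ 0.4461 -0.2237  0.015 ]
 [ 0.4118  0.1325  0.015 ]] [ 0.4681 -0.0428  0.015 ]
-84.53927729979188 0.35862225126324426
-84.49530186967466 0.35789659203579444
4.3451160625224485 0.07872677100927271
3.811376030594391 0.07846966693730154
rack [[ 0.6054  0.2199  0.008 ]
 [ 0.6237 -0.1392  0.008 ]] -87.07762258562133 0.35955344881813855
nose [0.6621 0.1699 0.0785] 2.1585988734800927 0.0951750403412891
rod [0.6701 0.0861 0.0601] 2.98818806386631 0.10059193114180068
sleeve [0.6689 0.0014 0.0722] 2.9242709434986165 0.09262543000004703
bulk [ 0.6799 -0.0821  0.0658] 2.731705112969416 0.09276753271927704
[[ 0.9627  0.2704 -0.0001]
 [ 0.2704 -0.9627  0.0016]
 [ 0.0003 -0.0016 -1.    ]] cam pos rel tcp [0.0714 0.0196 0.142 ] 
 [[ 0.2705 -0.9627 -0.0009]
 [-0.9206 -0.2589  0.2923]
 [-0.2817 -0.0783 -0.9563]]
```

```bash
python3 -m handwheel '[[26,60,0,0,0,0,1],[26,60,0,0,0,-2,1],[26,60,0,0,0,-2,1],[26,60,0,0,0,-2,1],[27,60,0,0,0,-2,1],[47,27,0,0,0,-2,1],[47,27,0,0,0,-2,1],[47,27,0,0,0,-0.8,1],[47,27,0,0,0,0,1],[47,27,0,0,0,0,1]]'
python3 -m handwheel '[[47,27,0,0,0,0,1],[47,27,0,0,0,0,1],[47,27,0,0,0,0,1],[0,0,-10,0,0,0,0.8],[0,0,0,0,0,0,0.8],[0,0,0,0,0,0,0.8],[0,0,0,0,0,0,0.8],[0,0,0,0,0,0,0.8],[0,0,0,0,0,0,0.8],[0,0,0,0,0,0,0.8]]'
python3 - <<'E'
from h import *
s=manip.sense();print(s['t'],s['tcp_pos'],s['force'],s['finger_gap'])
im=manip.snapshot('wrist');cv2.imwrite('pics/w1.png',im[:,:,::-1])
E
```

```text
t: 1.4
tcp_pos: [0.5304, -0.1791, 0.2312]
tool_rot: [1.0, 0.025, -0.0, 0.0]
force: [-1.1, -0.9, -0.5]
finger_gap: 0.998
gripper_force: 0.0
t: 2.65
tcp_pos: [0.67, -0.0994, 0.2215]
tool_rot: [1.0, 0.025, 0.0, 0.0]
force: [0.5, 0.1, 0.5]
finger_gap: 0.801
gripper_force: 0.0
2.65 [ 0.67004409 -0.0994352   0.22148155] [0.50847628 0.08551984 0.45207368] 0.8013409894809399
```

View pics/w1.png

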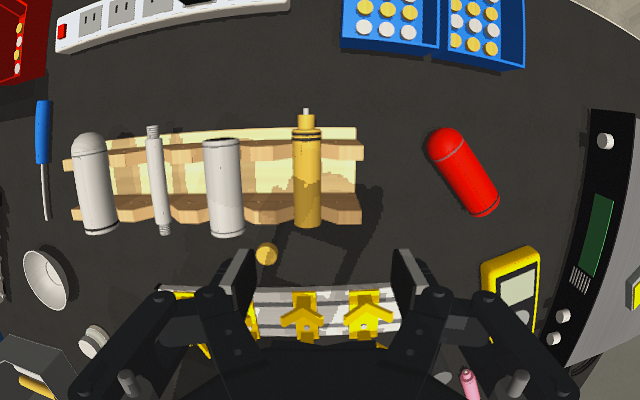

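Wrist view: the bulkhead spans (308,227) to (307,128), the sleeve (228,237) to (221,140), the rod (163,227) to (155,138) and the nose (101,235) to (91,152).

Run:
```python
from h import *
np.set_printoptions(precision=4,suppress=True)
r={'nose':.023,'rod':.01,'sleeve':.0185,'bulk':.014}
L={'nose':[[101,235],[91,152]],'rod':[[163,227],[155,138]],'sleeve':[[228,237],[221,140]],'bulk':[[308,227],[307,128]]}
for n in L:
    z=.046+r[n]*1.414+r[n]
    p=ray('wrist',L[n],z);d=p[1]-p[0];print(n,p.mean(0),np.degrees(np.arctan2(d[1],d[0])),np.linalg.norm(d))
# saddles from top: head corner points (crop px) -> z of top
f=lambda L:np.array(L)/3.5+[165-.36,85-.36]
S={'d':(.0685,[[189,441],[298,432],[197,543],[308,542]]),'a':(.0739,[[342,416],[411,409],[355,522],[421,518]]),'b':(.0722,[[469,405],[549,396],[481,509],[559,497]]),'c':(.0703,[[590,396],[684,385],[602,502],[694,490]])}
for k,(z,l) in S.items():
    p=ray('top',f(l),z);print(k,p.mean(0)[:2],[np.linalg.norm(p[i]-p[j]) for i,j in((0,1),(2,3),(0,2),(1,3))])
```

```text
nose [0.6593 0.1465 0.1015] -1.537434478272879 0.09384162987791127
rod [0.6655 0.0779 0.0701] 0.4822386887400202 0.09935579273179448
sleeve [ 0.6672 -0.0061  0.0907] 2.123543429559533 0.09536752958356352
bulk [ 0.6787 -0.0845  0.0798] 2.7384606896363435 0.09616432060663772
d [0.4515 0.0827] [np.float64(0.06885364704546668), np.float64(0.06941044496287993), np.float64(0.06439497737126856), np.float64(0.06948719686648853)]
a [ 0.4652 -0.0021] [np.float64(0.04344532821399795), np.float64(0.04108199184303754), np.float64(0.06696426963679439), np.float64(0.06859488044966877)]
b [ 0.4739 -0.0846] [np.float64(0.05055717090553229), np.float64(0.04913888733365332), np.float64(0.06576014139561556), np.float64(0.06378468792715143)]
c [ 0.4789 -0.1648] [np.float64(0.0595997926797028), np.float64(0.057929388803504685), np.float64(0.06711842023278217), np.float64(0.06641160173922372)]
```

```bash
python3 -m handwheel '[[8.7,15.2,0,0,0,0,0.65],[0,0,-25,0,0,0,0.65],[0,0,-30,0,0,0,0.65],[0,0,-30,0,0,0,0.65],[0,0,-30,0,0,0,0.65],[0,0,-25,0,0,0,0.65],[0,0,-20,0,0,0,0.65],[0,0,-12,0,0,0,0.65],[0,0,-6,0,0,0,0.65],[0,0,0,0,0,0,0.65]]' 50
python3 -m handwheel '[[0,0,0,0,0,0,0.4],[0,0,0,0,0,0,0.3],[0,0,0,0,0,0,0.2],[0,0,0,0,0,0,0.2],[0,0,0,0,0,0,0.2],[0,0,0,0,0,0,0.2],[0,0,0,0,0,0,0.2],[0,0,0,0,0,0,0.2],[0,0,0,0,0,0,0.2],[0,0,0,0,0,0,0.2]]' 50
```

```text
t: 3.95
tcp_pos: [0.679, -0.0841, 0.0434]
tool_rot: [1.0, 0.025, 0.0, 0.0]
force: [-0.0, 0.2, 0.6]
finger_gap: 0.65
gripper_force: 0.0
t: 5.2
tcp_pos: [0.6793, -0.0823, 0.0446]
tool_rot: [1.0, 0.025, 0.001, -0.001]
force: [0.6, 4.8, 3.6]
finger_gap: 0.314
gripper_force: 48.9
```

```bash
python3 -m handwheel '[[0,0,8,0,0,0,0.2],[0,0,22,0,0,0,0.2],[0,0,40,0,0,0,0.2],[0,0,50,0,0,0,0.2],[-20,0,40,0,0,0.6,0.2],[-45,0,0,0,0,1,0.2],[-45,0,0,0,0,1,0.2],[-45,0,0,0,0,0,0.2],[-45,0,0,0,0,0,0.2],[-40,0,0,0,0,0,0.2]]'
python3 - <<'E'
from h import *
s=manip.sense();print(s['t'],s['tcp_pos'],s['force'],s['finger_gap'])
np.save('cal2.npy',manip.get_calibration('wrist'),allow_pickle=True)
im=manip.snapshot('wrist');cv2.imwrite('pics/w2.png',im[:,:,::-1])
E
```

```text
t: 6.45
tcp_pos: [0.4367, -0.0843, 0.2036]
tool_rot: [0.999, 0.048, -0.0, 0.0]
force: [-0.4, -0.5, -3.0]
finger_gap: 0.312
gripper_force: 49.5
6.45 [ 0.43671054 -0.08428556  0.20363146] [-0.36550923 -0.49154835 -3.04323843] 0.3124547997836663
```

View pics/w2.png

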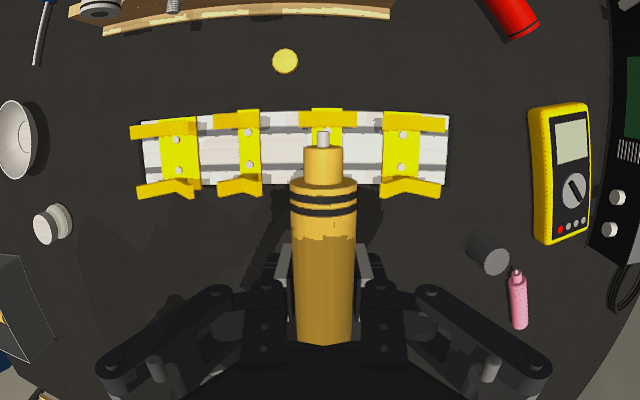

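Wrist view: the bulkhead is held level. The foot bolts of saddles d, a and c show at (176,140)/(178,170), (249,132)/(249,164) and (402,135)/(402,167). Saddle b's back head is at (300–355, 108–125).

Run:
```python
from h import *
np.set_printoptions(precision=4,suppress=True)
c=np.load('cal2.npy',allow_pickle=True).item()
im=cv2.imread('pics/w2.png');h=cv2.cvtColor(im,cv2.COLOR_BGR2HSV)
m=cv2.inRange(h,(0,0,150),(180,90,255))
P=[]
for k,L in {'d':[(176,140),(178,170)],'a':[(249,132),(249,164)],'c':[(402,135),(402,167)]}.items():
    q=[]
    for x,y in L:
        w=m[y-5:y+6,x-5:x+6];n,l,s,ce=cv2.connectedComponentsWithStats(w);i=l[5,5];q.append(ce[i]+[x-5,y-5]); 
    p=ray('wrist',np.array(q),.0225,c);d=p[1]-p[0];print(k,q,p.mean(0),np.linalg.norm(d),np.degrees(np.arctan2(-d[1],-d[0])));P.append(p.mean(0))
P=np.array(P);d=P[2]-P[0];print('rail yaw',90+np.degrees(np.arctan2(d[1],d[0])),np.linalg.norm(d),'b~',(P[1]*1.+P[2])/2)
# top-camera bolts
f=lambda L:np.array(L)/3.5+[165-.36,85-.36]
for k,l in {'d':[[261,466],[265,519]],'a':[[390,447],[393,499]],'b':[[515,434],[519,487]],'c':[[636,425],[642,478]]}.items(): print(k,ray('top',f(l),.0225).mean(0))
```

```text
d [array([175.5676, 139.0541]), array([178.4595, 170.0811])] [0.4517 0.083  0.0225] 0.035779007778293764 6.0110665820514875
a [array([247.4286, 131.8367]), array([249.0455, 164.3636])] [ 0.4638 -0.0019  0.0225] 0.03518560148794965 5.870080548339761
c [array([402.4286, 134.3878]), array([400.8372, 166.6744])] [ 0.477  -0.1654  0.0225] 0.035081583348185855 5.321603960857813
rail yaw 5.801820550756858 0.2496667687164687 b~ [ 0.4704 -0.0837  0.0225]
d [0.4524 0.0833 0.0225]
a [ 0.4648 -0.0014  0.0225]
b [ 0.4726 -0.0842  0.0225]
c [ 0.4781 -0.1648  0.0225]
```

```bash
python3 -m handwheel '[[35.3,0.3,0,0,0,0.3,0.2],[0,0,-25,0,0,0,0.2],[0,0,-35,0,0,0,0.2],[0,0,-35,0,0,0,0.2],[0,0,-25,0,0,0,0.2],[0,0,-15,0,0,0,0.2],[0,0,-8,0,0,0,0.2],[0,0,-4,0,0,0,0.2],[0,0,-2,0,0,0,0.2],[0,0,0,0,0,0,0.2]]'
python3 - <<'E'
from h import *
s=manip.sense();print(s['t'],s['tcp_pos'],s['force'],s['ft_torque'])
im=manip.snapshot('scene');cv2.imwrite('pics/s3.png',cv2.resize(im[110:290,240:520,::-1],None,fx=2.8,fy=2.8))
E
```

```text
t: 7.75
tcp_pos: [0.4744, -0.0839, 0.0547]
tool_rot: [0.999, 0.051, 0.0, 0.0]
force: [-0.0, 0.7, -2.3]
finger_gap: 0.312
gripper_force: 49.5
7.75 [ 0.47440306 -0.08393733  0.05473616] [-0.04658188  0.69149144 -2.33227504] [-0.04077416 -0.03970794 -0.02569458]
```

View pics/s3.png

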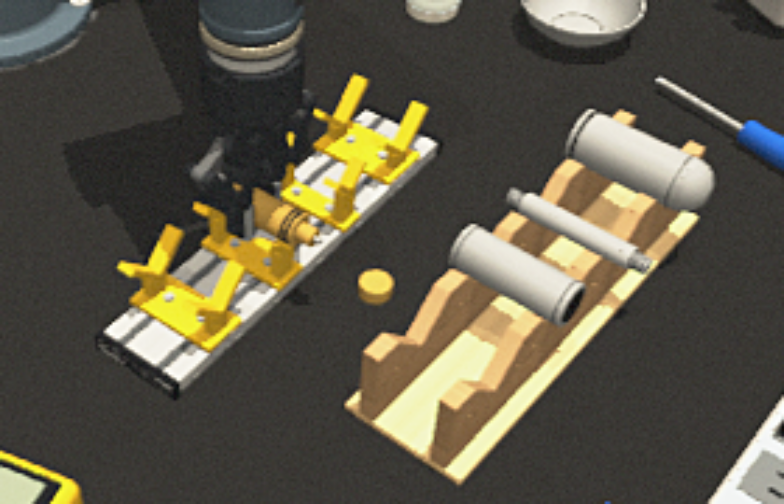

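Scene view: the bulkhead hangs over saddle b (third from the far end), in line with its Vs. I'll correct x and lower it.

```bash
python3 -m handwheel '[[-2.3,0,0,0,0,0,0.2],[0,0,-2,0,0,0,0.2],[0,0,-1.5,0,0,0,0.2],[0,0,-1,0,0,0,0.2],[0,0,-0.7,0,0,0,0.2],[0,0,-0.6,0,0,0,0.2],[0,0,-0.5,0,0,0,0.2],[0,0,-0.4,0,0,0,0.2],[0,0,0,0,0,0,0.2],[0,0,0,0,0,0,0.2]]'
```

```text
t: 9.05
tcp_pos: [0.4722, -0.0843, 0.0489]
tool_rot: [0.999, 0.05, 0.001, 0.001]
force: [-2.6, -1.8, 10.8]
finger_gap: 0.317
gripper_force: 50.9
```

```bash
python3 -m handwheel '[[0,0,-0.3,0,0,0,0.2],[0,0,0,0,0,0,0.34],[0,0,0,0,0,0,0.37],[0,0,0,0,0,0,0.42],[0,0,0,0,0,0,0.5],[0,0,0,0,0,0,0.6],[0,0,0,0,0,0,0.65],[0,0,0,0,0,0,0.65],[0,0,6,0,0,0,0.65],[0,0,20,0,0,0,0.65]]' 20
python3 - <<'E'
from h import *
im=manip.snapshot('scene');cv2.imwrite('pics/s4.png',cv2.resize(im[110:290,240:520,::-1],None,fx=2.8,fy=2.8))
E
```

```text
t: 10.3
tcp_pos: [0.4711, -0.0836, 0.0732]
tool_rot: [0.999, 0.05, -0.001, -0.001]
force: [-0.5, -0.2, 0.5]
finger_gap: 0.652
gripper_force: 0.0
```

View pics/s4.png

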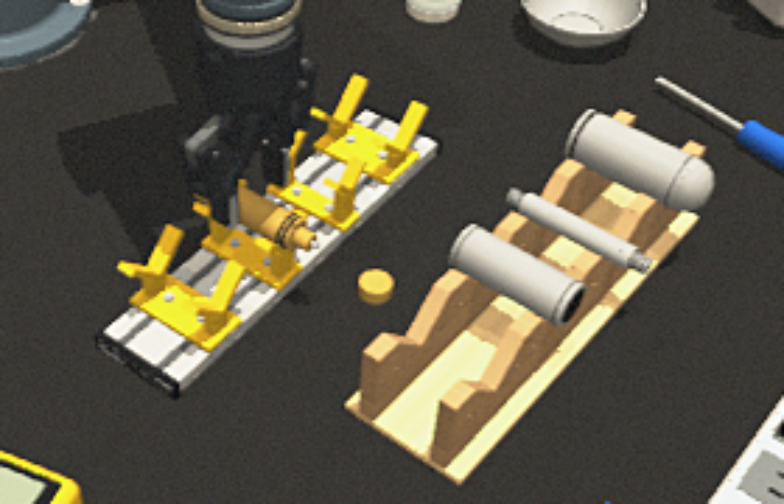

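Bulkhead rests in saddle b. On to the sleeve, with a close look first.

```bash
python3 -m handwheel '[[0,0,50,0,0,0,0.65],[0,0,55,0,0,0,0.7],[30,15,10,0,0,-0.9,0.75],[45,20,0,0,0,-1,0.75],[45,20,0,0,0,-1,0.75],[45,20,0,0,0,0,0.75],[32,10,0,0,0,0,0.75],[0,0,0,0,0,0,0.75],[0,0,0,0,0,0,0.75],[0,0,0,0,0,0,0.75]]' 50
python3 - <<'E'
from h import *
np.save('cal3.npy',manip.get_calibration('wrist'),allow_pickle=True)
im=manip.snapshot('wrist');cv2.imwrite('pics/w5.png',im[:,:,::-1])
im=manip.snapshot('top');cv2.imwrite('pics/t5.png',im[:,:,::-1])
E
```

```text
t: 11.6
tcp_pos: [0.6675, 0.0008, 0.1882]
tool_rot: [1.0, 0.025, -0.001, -0.0]
force: [0.2, 0.5, 0.7]
finger_gap: 0.749
gripper_force: 0.0
```

View pics/w5.png

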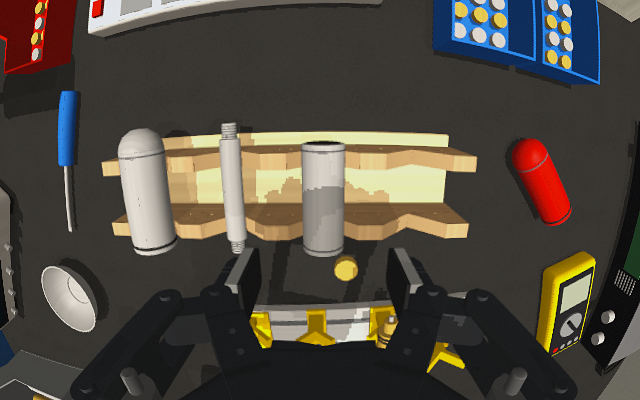

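Sleeve now spans (323,255) to (323,150), the rod barrel (238,241) to (231,137), and the nose barrel (156,251) to (141,158).

Run:
```python
from h import *
np.set_printoptions(precision=4,suppress=True)
c=np.load('cal3.npy',allow_pickle=True).item()
r={'nose':.023,'rod':.01,'sleeve':.0185}
L={'nose':[[156,251],[141,158]],'rod':[[238,241],[231,137]],'sleeve':[[323,255],[323,150]]}
for n in L:
    z=.046+r[n]*2.414
    p=ray('wrist',L[n],z,c);d=p[1]-p[0];print(n,p.mean(0),np.degrees(np.arctan2(d[1],d[0])),np.linalg.norm(d))
im=cv2.imread('pics/t5.png');cv2.imwrite('pics/t5c.png',cv2.resize(im[85:255,165:385],None,fx=3.5,fy=3.5,interpolation=cv2.INTER_CUBIC))
```

```text
nose [0.6596 0.1533 0.1015] 2.903550952576163 0.08566855018773821
rod [0.6677 0.0804 0.0701] 2.237226495503399 0.09711205781857095
sleeve [0.6652 0.0004 0.0907] 2.836312705154326 0.09012190536664415
```

View pics/t5c.png

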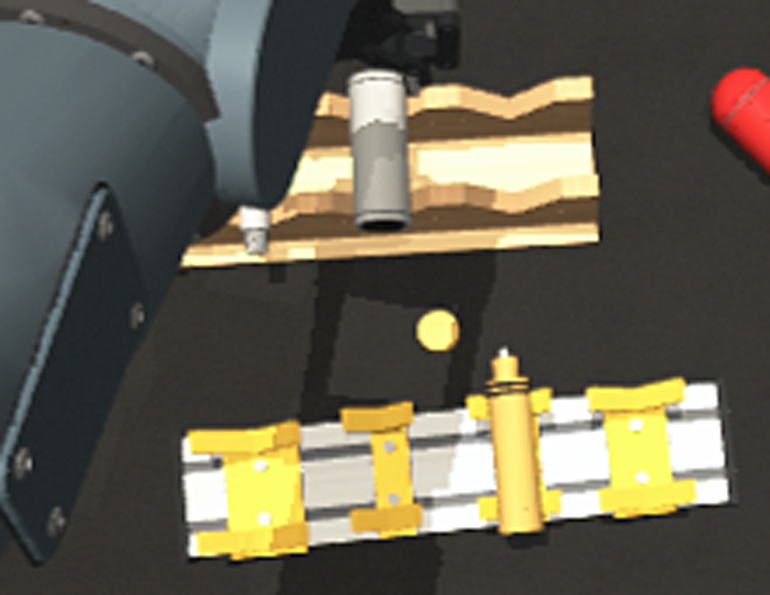

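```bash
python3 - <<'E'
from h import *
f=lambda L:np.array(L)/3.5+[165-.36,85-.36]
p=ray('top',f([[520,532],[508,383]]),.072);print('bulk',p.mean(0),np.linalg.norm(p[1]-p[0]),np.degrees(np.arctan2(*(p[1]-p[0])[1::-1])))
E
python3 -m handwheel '[[0.5,0.5,-15,0,0,0,0.75],[0,0,-30,0,0,0,0.75],[0,0,-30,0,0,0,0.75],[0,0,-25,0,0,0,0.75],[0,0,-20,0,0,0,0.75],[0,0,-12,0,0,0,0.75],[0,0,-6,0,0,0,0.75],[0,0,0,0,0,0,0.75],[0,0,0,0,0,0,0.55],[0,0,0,0,0,0,0.46]]' 50
python3 -m handwheel '[[0,0,0,0,0,0,0.3],[0,0,0,0,0,0,0.3],[0,0,0,0,0,0,0.3],[0,0,0,0,0,0,0.3],[0,0,0,0,0,0,0.3],[0,0,0,0,0,0,0.3],[0,0,0,0,0,0,0.3],[0,0,0,0,0,0,0.3],[0,0,0,0,0,0,0.3],[0,0,0,0,0,0,0.3]]' 50
```

```text
bulk [ 0.47044281 -0.08427781  0.072     ] 0.09384353328082339 4.5056492411763545
t: 12.95
tcp_pos: [0.6698, 0.0016, 0.0512]
tool_rot: [1.0, 0.025, 0.001, 0.0]
force: [-0.4, -0.1, -0.5]
finger_gap: 0.464
gripper_force: 0.0
t: 14.2
tcp_pos: [0.6698, 0.0014, 0.0513]
tool_rot: [1.0, 0.025, 0.001, 0.0]
force: [-0.8, -1.9, 6.3]
finger_gap: 0.42
gripper_force: 49.8
```

```bash
python3 -m handwheel '[[0,0,6,0,0,0,0.3],[0,0,20,0,0,0,0.3],[0,0,40,0,0,0,0.3],[0,0,40,0,0,0,0.3],[-30,-26,0,0,0,0.9,0.3],[-42,-37,0,0,0,1,0.3],[-42,-37,0,0,0,1,0.3],[-42,-37,0,0,0,0,0.3],[-35,-29.5,0,0,0,0,0.3],[0,0,0,0,0,0,0.3]]'
python3 -m handwheel '[[0,0,-15,0,0,0,0.3],[0,0,-25,0,0,0,0.3],[0,0,-25,0,0,0,0.3],[0,0,-20,0,0,0,0.3],[0,0,-10,0,0,0,0.3],[0,0,-5,0,0,0,0.3],[0,0,0,0,0,0,0.3],[0,0,0,0,0,0,0.3],[0,0,0,0,0,0,0.3],[0,0,0,0,0,0,0.3]]'
```

```text
t: 15.45
tcp_pos: [0.4759, -0.1661, 0.157]
tool_rot: [0.999, 0.048, -0.001, -0.0]
force: [-0.0, 0.1, -3.3]
finger_gap: 0.413
gripper_force: 50.6
t: 16.7
tcp_pos: [0.4785, -0.165, 0.0567]
tool_rot: [0.999, 0.05, 0.0, 0.0]
force: [0.5, 0.3, -3.3]
finger_gap: 0.421
gripper_force: 50.6
```

```bash
python3 -m handwheel '[[0.4,0,-2.5,0,0,0,0.3],[0,0,-1.5,0,0,0,0.3],[0,0,-1,0,0,0,0.3],[0,0,-0.8,0,0,0,0.3],[0,0,-0.7,0,0,0,0.3],[0,0,-0.6,0,0,0,0.3],[0,0,-0.5,0,0,0,0.3],[0,0,-0.4,0,0,0,0.3],[0,0,0,0,0,0,0.3],[0,0,0,0,0,0,0.3]]'
```

```text
t: 17.95
tcp_pos: [0.4787, -0.1648, 0.0493]
tool_rot: [0.999, 0.05, 0.0, 0.0]
force: [-1.1, 1.2, 6.2]
finger_gap: 0.416
gripper_force: 51.7
```

```bash
python3 -m handwheel '[[0,0,-0.2,0,0,0,0.43],[0,0,0,0,0,0,0.46],[0,0,0,0,0,0,0.5],[0,0,0,0,0,0,0.55],[0,0,0,0,0,0,0.62],[0,0,0,0,0,0,0.7],[0,0,0,0,0,0,0.7],[0,0,8,0,0,0,0.7],[0,0,30,0,0,0,0.7],[0,0,50,0,0,0,0.7]]' 20
python3 -m handwheel '[[20,20,45,0,0,-0.9,0.6],[40,40,0,0,0,-1,0.6],[40,50,0,0,0,-1,0.5],[40,50,0,0,0,0,0.5],[35,50,0,0,0,0,0.5],[14.5,41,0,0,0,0,0.5],[0,0,0,0,0,0,0.5],[0,0,0,0,0,0,0.5],[0,0,0,0,0,0,0.5],[0,0,0,0,0,0,0.5]]' 50
python3 - <<'E'
from h import *
np.save('cal6.npy',manip.get_calibration('wrist'),allow_pickle=True)
im=manip.snapshot('wrist');cv2.imwrite('pics/w6.png',im[:,:,::-1])
im=manip.snapshot('top');cv2.imwrite('pics/t6.png',cv2.resize(im[85:255,165:385,::-1],None,fx=3.5,fy=3.5,interpolation=cv2.INTER_CUBIC))
E
```

```text
t: 19.2
tcp_pos: [0.4776, -0.1643, 0.1362]
tool_rot: [0.999, 0.05, -0.002, -0.001]
force: [0.5, 0.1, -0.1]
finger_gap: 0.703
gripper_force: 0.0
t: 20.45
tcp_pos: [0.666, 0.0824, 0.1813]
tool_rot: [1.0, 0.024, -0.0, 0.0]
force: [0.4, 0.4, -0.8]
finger_gap: 0.5
gripper_force: 0.0
```

View pics/w6.png

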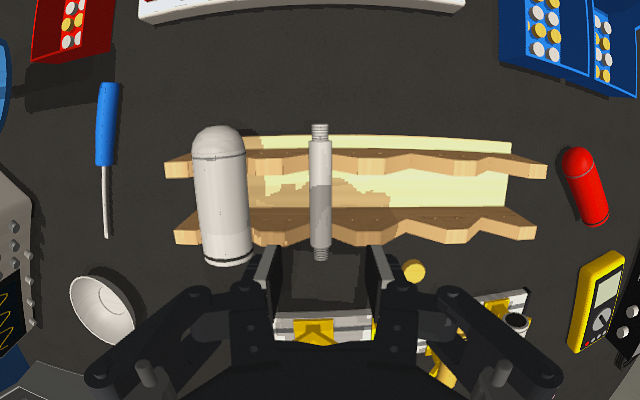

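View pics/t6.png

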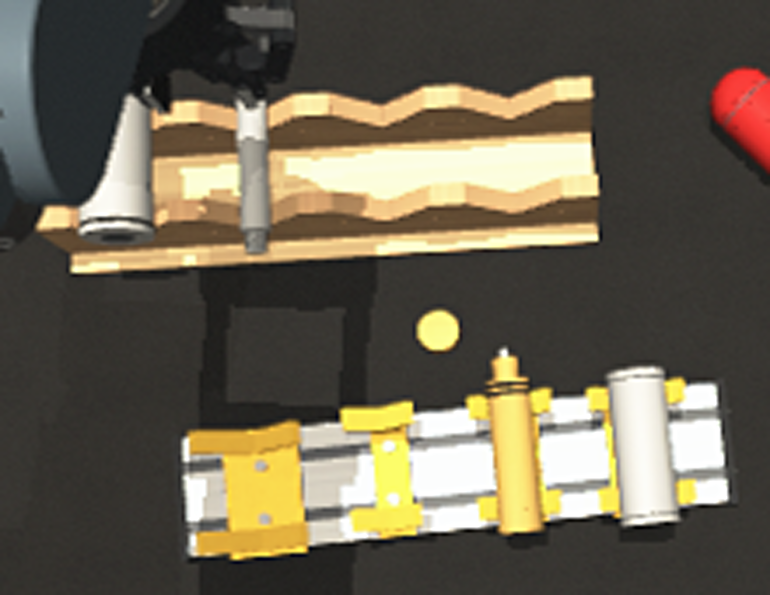

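The sleeve and bulkhead both sit in their saddles. In the wrist view the rod barrel spans (321,249) to (320,139), with stud ends at (320,260) and (320,125). The nose barrel spans (229,264) to (219,157).

Run:
```python
from h import *
np.set_printoptions(precision=4,suppress=True)
c=np.load('cal6.npy',allow_pickle=True).item()
for n,z,L in (('rod',.0701,[[321,249],[320,139]]),('rodstuds',.067,[[320.5,261],[320,124]]),('nose',.1015,[[229,264],[219,157]])):
    p=ray('wrist',L,z,c);d=p[1]-p[0];print(n,p.mean(0),np.degrees(np.arctan2(d[1],d[0])),np.linalg.norm(d))
f=lambda L:np.array(L)/3.5+[165-.36,85-.36]
p=ray('top',f([[650,523],[636,375]]),.08);print('sleeve',p.mean(0),np.linalg.norm(p[1]-p[0]))
```

```text
rod [0.667  0.0843 0.0701] 3.1405623238622464 0.09823178891868023
rodstuds [0.666  0.0845 0.067 ] 2.8285069104477882 0.12439913731292267
nose [0.6587 0.1602 0.1015] 2.246512245503146 0.08964262004496641
sleeve [ 0.4745 -0.1646  0.08  ] 0.09246255981887662
```

```bash
python3 -m handwheel '[[-1,2,-15,0,0,0,0.5],[0,0,-30,0,0,0,0.5],[0,0,-30,0,0,0,0.5],[0,0,-28,0,0,0,0.5],[0,0,-20,0,0,0,0.5],[0,0,-12,0,0,0,0.5],[0,0,-7,0,0,0,0.5],[0,0,0,0,0,0,0.5],[0,0,0,0,0,0,0.35],[0,0,0,0,0,0,0.26]]' 50
python3 -m handwheel '[[0,0,0,0,0,0,0.1],[0,0,0,0,0,0,0.1],[0,0,0,0,0,0,0.1],[0,0,0,0,0,0,0.1],[0,0,0,0,0,0,0.1],[0,0,0,0,0,0,0.1],[0,0,0,0,0,0,0.1],[0,0,0,0,0,0,0.1],[0,0,0,0,0,0,0.1],[0,0,0,0,0,0,0.1]]' 50
```

```text
t: 21.8
tcp_pos: [0.6658, 0.0858, 0.04]
tool_rot: [1.0, 0.025, 0.001, 0.0]
force: [-0.2, -0.0, -0.5]
finger_gap: 0.263
gripper_force: 0.0
t: 23.05
tcp_pos: [0.6659, 0.0853, 0.0401]
tool_rot: [1.0, 0.025, 0.001, 0.0]
force: [-0.8, -2.5, 7.0]
finger_gap: 0.215
gripper_force: 48.9
```

```bash
python3 -m handwheel '[[0,0,6,0,0,0,0.1],[0,0,20,0,0,0,0.1],[0,0,40,0,0,0,0.1],[0,0,34,0,0,0,0.1],[-30,-10,0,0,0,0.9,0.1],[-45,-20,0,0,0,1,0.1],[-45,-20,0,0,0,1,0.1],[-45,-20,0,0,0,0,0.1],[-36.5,-17,0,0,0,0,0.1],[0,0,0,0,0,0,0.1]]'
python3 -m handwheel '[[0,0,-15,0,0,0,0.1],[0,0,-25,0,0,0,0.1],[0,0,-22,0,0,0,0.1],[0,0,-12,0,0,0,0.1],[0,0,-6,0,0,0,0.1],[0,0,-2,0,0,0,0.1],[0,0,0,0,0,0,0.1],[0,0,0,0,0,0,0.1],[0,0,0,0,0,0,0.1],[0,0,0,0,0,0,0.1]]'
```

```text
t: 24.3
tcp_pos: [0.4604, -0.0011, 0.1398]
tool_rot: [0.999, 0.049, -0.002, -0.001]
force: [1.3, 1.5, -1.5]
finger_gap: 0.215
gripper_force: 49.0
t: 25.55
tcp_pos: [0.4638, -0.0012, 0.0573]
tool_rot: [0.999, 0.05, 0.0, 0.0]
force: [-0.4, -0.1, -1.6]
finger_gap: 0.216
gripper_force: 49.0
```

```bash
python3 -m handwheel '[[0,-0.4,-2.3,0,0,0,0.1],[0,0,-1.5,0,0,0,0.1],[0,0,-1,0,0,0,0.1],[0,0,-0.8,0,0,0,0.1],[0,0,-0.6,0,0,0,0.1],[0,0,-0.5,0,0,0,0.1],[0,0,-0.4,0,0,0,0.1],[0,0,-0.4,0,0,0,0.1],[0,0,0,0,0,0,0.1],[0,0,0,0,0,0,0.1]]'
```

```text
t: 26.8
tcp_pos: [0.4638, -0.0015, 0.05]
tool_rot: [0.999, 0.05, 0.0, -0.0]
force: [-2.2, 0.9, 6.6]
finger_gap: 0.219
gripper_force: 49.6
```

```bash
python3 -m handwheel '[[0,0,-0.2,0,0,0,0.23],[0,0,0,0,0,0,0.26],[0,0,0,0,0,0,0.3],[0,0,0,0,0,0,0.35],[0,0,0,0,0,0,0.42],[0,0,0,0,0,0,0.5],[0,0,0,0,0,0,0.5],[0,0,8,0,0,0,0.5],[0,0,30,0,0,0,0.5],[0,0,50,0,0,0,0.5]]' 20
python3 -m handwheel '[[20,20,45,0,0,-0.9,0.7],[40,35,0,0,0,-1,0.85],[45,40,0,0,0,-1,0.85],[45,40,0,0,0,0,0.85],[35,25,0,0,0,0,0.85],[12,12,0,0,0,0,0.85],[0,0,0,0,0,0,0.85],[0,0,0,0,0,0,0.85],[0,0,0,0,0,0,0.85],[0,0,0,0,0,0,0.85]]' 60
python3 - <<'E'
from h import *
np.save('cal7.npy',manip.get_calibration('wrist'),allow_pickle=True)
im=manip.snapshot('wrist');cv2.imwrite('pics/w7.png',im[:,:,::-1])
E
```

```text
t: 28.05
tcp_pos: [0.4627, -0.0014, 0.1376]
tool_rot: [0.999, 0.05, -0.002, -0.001]
force: [0.4, -0.1, 0.2]
finger_gap: 0.5
gripper_force: 0.0
t: 29.3
tcp_pos: [0.6603, 0.1697, 0.1827]
tool_rot: [1.0, 0.025, -0.0, 0.0]
force: [0.6, -0.3, 0.7]
finger_gap: 0.849
gripper_force: 0.0
```

View pics/w7.png

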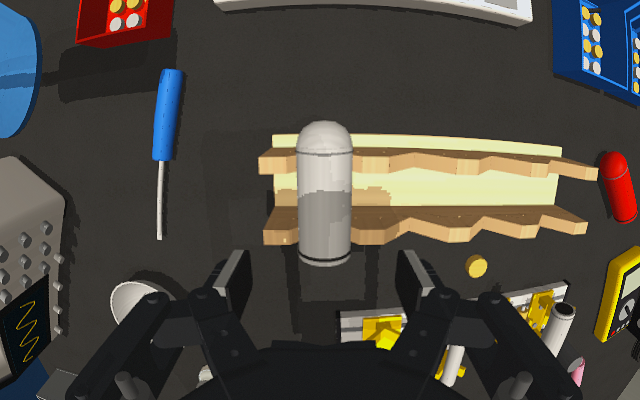

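Nose spans near end (325,265) to barrel line (324,153), with its tip at (323,121).

Run:
```python
from h import *
np.set_printoptions(precision=4,suppress=True)
c=np.load('cal7.npy',allow_pickle=True).item()
p=ray('wrist',[[325,265],[324,153]],.1015,c);print(p,np.linalg.norm(p[1]-p[0]))
print('near @.1',ray('wrist',[[325,265]],.1,c),'tip',ray('wrist',[[323,121]],.0785,c), ray('wrist',[[323,121]],.085,c))
# where would model with centre x=0.661 project?
for x in (.659,.661,.663): print(x,proj('wrist',[[x-.048,.169-.0024,.1015],[x+.048,.1715,.1015],[x+.068,.1725,.0785]],c))
```

```text
[[0.6123 0.1654 0.1015]
 [0.7031 0.1708 0.1015]] 0.0909516968510962
near @.1 [[0.6115 0.1654 0.1   ]] tip [[0.7255 0.1727 0.0785]] [[0.7257 0.1727 0.085 ]]
0.659 [[323.4964 266.3465]
 [323.3416 147.6629]
 [323.3072 119.0943]]
0.661 [[323.6188 264.2175]
 [323.4792 144.9298]
 [323.4336 116.5832]]
0.663 [[323.742  262.0724]
 [323.6173 142.1911]
 [323.5602 114.0713]]
```

```bash
python3 -m handwheel '[[-2,-1,-15,0,0,0,0.85],[0,0,-30,0,0,0,0.85],[0,0,-30,0,0,0,0.85],[0,0,-23,0,0,0,0.85],[0,0,-16,0,0,0,0.85],[0,0,-9,0,0,0,0.85],[0,0,-5,0,0,0,0.85],[0,0,0,0,0,0,0.75],[0,0,0,0,0,0,0.65],[0,0,0,0,0,0,0.58]]' 60
python3 -m handwheel '[[0,0,0,0,0,0,0.4],[0,0,0,0,0,0,0.4],[0,0,0,0,0,0,0.4],[0,0,0,0,0,0,0.4],[0,0,0,0,0,0,0.4],[0,0,0,0,0,0,0.4],[0,0,0,0,0,0,0.4],[0,0,0,0,0,0,0.4],[0,0,0,0,0,0,0.4],[0,0,0,0,0,0,0.4]]' 60
```

```text
t: 30.6
tcp_pos: [0.6592, 0.1695, 0.0552]
tool_rot: [1.0, 0.025, 0.001, -0.0]
force: [0.9, -1.1, -0.3]
finger_gap: 0.586
gripper_force: 0.0
t: 31.85
tcp_pos: [0.6592, 0.1691, 0.0554]
tool_rot: [1.0, 0.025, 0.001, 0.0]
force: [-0.9, -1.9, 5.7]
finger_gap: 0.523
gripper_force: 61.0
```

```bash
python3 -m handwheel '[[0,0,6,0,0,0,0.4],[0,0,20,0,0,0,0.4],[0,0,40,0,0,0,0.4],[0,0,29,0,0,0,0.4],[-30,-10,0,0,0,0.9,0.4],[-46,-20,0,0,0,1,0.4],[-46,-20,0,0,0,1,0.4],[-46,-20,0,0,0,0,0.4],[-39,-16,0,0,0,0,0.4],[0,0,0,0,0,0,0.4]]'
python3 -m handwheel '[[0,0,-15,0,0,0,0.4],[0,0,-25,0,0,0,0.4],[0,0,-25,0,0,0,0.4],[0,0,-18,0,0,0,0.4],[0,0,-9,0,0,0,0.4],[0,0,-4,0,0,0,0.4],[0,0,0,0,0,0,0.4],[0,0,0,0,0,0,0.4],[0,0,0,0,0,0,0.4],[0,0,0,0,0,0,0.4]]'
```

```text
t: 33.1
tcp_pos: [0.4468, 0.0832, 0.1498]
tool_rot: [0.999, 0.05, -0.003, -0.0]
force: [1.2, 0.1, -5.1]
finger_gap: 0.522
gripper_force: 62.4
t: 34.35
tcp_pos: [0.4519, 0.0834, 0.0537]
tool_rot: [0.999, 0.05, 0.0, 0.0]
force: [-0.4, -0.5, -4.8]
finger_gap: 0.524
gripper_force: 62.4
```

```bash
python3 -m handwheel '[[0,-0.2,-2.2,0,0,0,0.4],[0,0,-1.5,0,0,0,0.4],[0,0,-1,0,0,0,0.4],[0,0,-0.7,0,0,0,0.4],[0,0,-0.6,0,0,0,0.4],[0,0,-0.5,0,0,0,0.4],[0,0,-0.4,0,0,0,0.4],[0,0,-0.3,0,0,0,0.4],[0,0,0,0,0,0,0.4],[0,0,0,0,0,0,0.4]]'
```

```text
t: 35.6
tcp_pos: [0.4518, 0.0833, 0.047]
tool_rot: [0.999, 0.05, 0.0, -0.0]
force: [-0.7, 1.0, 6.6]
finger_gap: 0.521
gripper_force: 63.5
```

```bash
python3 -m handwheel '[[0,0,-0.2,0,0,0,0.54],[0,0,0,0,0,0,0.57],[0,0,0,0,0,0,0.6],[0,0,0,0,0,0,0.66],[0,0,0,0,0,0,0.75],[0,0,0,0,0,0,0.75],[0,0,8,0,0,0,0.75],[0,0,30,0,0,0,0.75],[0,0,50,0,0,0,0.75],[0,0,50,0,0,0,0.75]]' 20
python3 -m handwheel '[[0,0,40,0,0,0,0.75],[-5,-40,20,0,0,0,0.75],[-8,-40,0,0,0,0,0.75],[-8,-45,0,0,0,0,0.75],[0,0,0,0,0,0,0.75],[0,0,0,0,0,0,0.75],[0,0,0,0,0,0,0.75],[0,0,0,0,0,0,0.75],[0,0,0,0,0,0,0.75],[0,0,0,0,0,0,0.75]]'
python3 - <<'E'
from h import *
np.save('cal8.npy',manip.get_calibration('wrist'),allow_pickle=True)
im=manip.snapshot('wrist');cv2.imwrite('pics/w8.png',cv2.resize(im[60:310,110:510,::-1],None,fx=2,fy=2,interpolation=cv2.INTER_CUBIC))
im=manip.snapshot('scene');cv2.imwrite('pics/s8.png',cv2.resize(im[110:290,240:520,::-1],None,fx=2.8,fy=2.8))
E
```

```text
t: 36.85
tcp_pos: [0.4513, 0.0832, 0.1857]
tool_rot: [0.999, 0.05, -0.0, -0.0]
force: [0.6, -0.9, 0.4]
finger_gap: 0.753
gripper_force: 0.0
t: 38.1
tcp_pos: [0.4308, -0.0414, 0.244]
tool_rot: [0.999, 0.051, -0.0, -0.0]
force: [0.2, 0.2, 0.6]
finger_gap: 0.745
gripper_force: 0.0
```

View pics/w8.png

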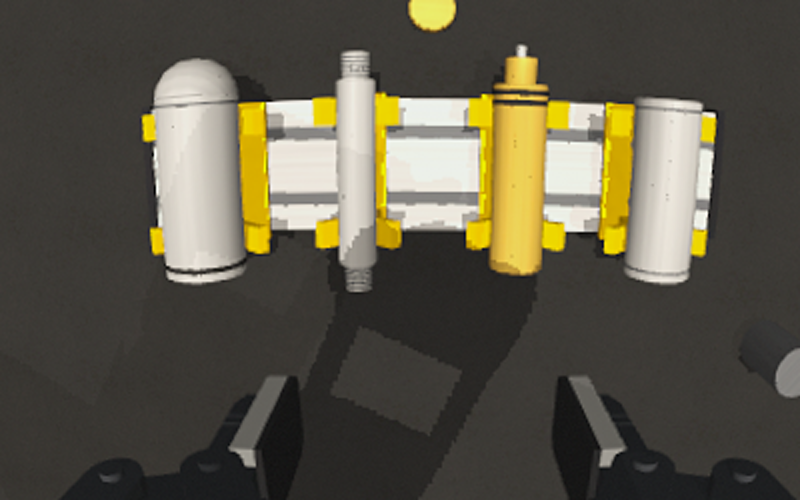

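View pics/s8.png

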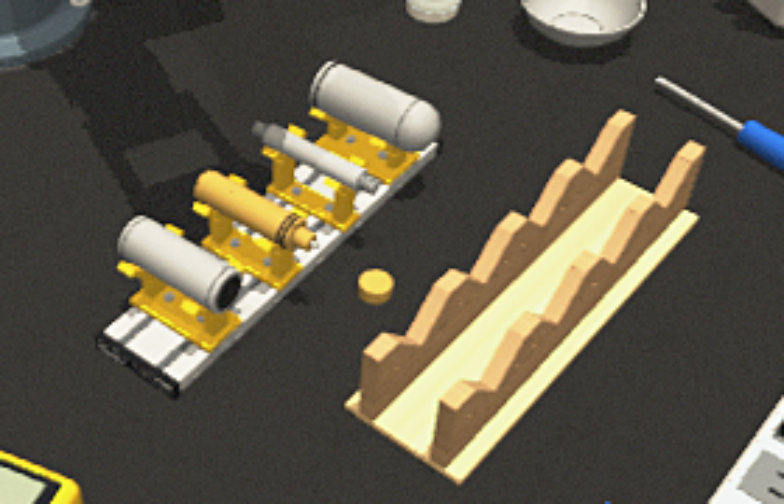

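All four parts lie in their saddles. Wrist crop barrel ends (near/far): nose (205,275)/(197,102), rod (357,268)/(356,79), bulkhead (515,273)/(521,88), sleeve (658,281)/(669,99). Next is the centring check.

Run:
```python
from h import *
np.set_printoptions(precision=1,suppress=True)
c=np.load('cal8.npy',allow_pickle=True).item()
g=lambda L:np.array(L,float)/2+[110-.25,60-.25]
a=np.radians(5.8);ux=np.array([np.cos(a),np.sin(a)])
C={'d':(.452,.083),'a':(.4643,-.0017),'b':(.4720,-.084),'c':(.4777,-.165)}
D={'d':(.023,.0685,[[205,281],[197,102]],[[258,252],[253,102]]),'a':(.01,.0739,[[357,268],[356,79]],[[388,248],[387,95]]),
'b':(.014,.0722,[[515,273],[521,88]],[[554,249],[559,101]]),'c':(.0185,.0703,[[658,281],[669,99]],[[613,252],[619,104]])}
for k,(r,zt,e,h) in D.items():
    p=ray('wrist',g(e),.07+r,c);q=ray('wrist',g(h),zt,c)
    f=lambda P:(P[:,:2]-C[k])@ux*1000
    y=(p.mean(0)[:2]-C[k])@[-ux[1],ux[0]]*1000
    print(k,'part ends',f(p),'mid',f(p).mean(),'| heads',f(q),'mid',f(q).mean(),'y',y)
```

```text
d part ends [-47.7  43.5] mid -2.0794839478242118 | heads [-38.7  41.8] mid 1.5776280612058962 y -8.771449681955785
a part ends [-48.3  47.5] mid -0.38704409779077054 | heads [-39.3  39.4] mid 0.06482455912218654 y -1.3205427794082827
b part ends [-49.1  44. ] mid -2.5707172297994028 | heads [-39.3  38.3] mid -0.4709690063275964 y 0.8462666383606432
c part ends [-49.5  45.2] mid -2.137498529490614 | heads [-38.6  40.9] mid 1.1805498563952561 y 6.188411699509829
```

```bash
python3 -c "
from station import manip
print(manip.sign_off())"
```

```text
the job is handed in; nothing more can be done
None
```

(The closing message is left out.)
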